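# Hold the drying-pen gate open

## Task

The polished mounts in the grey drying pen are to be taken out by a colleague, so open its self-closing gate for them. Release the catch with the two round posts first and then the catch with the two flat posts, pinching each pair of posts fully together (they stay where they are left); then take the gate by its black handle post, pull it past its stiff detent and finish while holding it by that post wide open, roughly square to the front of the pen. Do not let go, and leave the mounts in the pen and the things lying around undisturbed.

Things in the scene. Friction and masses are not known exactly. Their poses are not given: they have to be found in the camera images.
- pen: Fixed grey open-topped box, 130 (x) x 210 (y) x 94 mm high; origin at the centre of its underside, own x from front to back, y to its left. The gate is its front (-x) side. A flat rail, 28 mm deep, crosses the open top along y with its centre at x = -37 mm, top 94 mm up; both catches stand on it, one 45 mm left and one 45 mm right of the middle; which is where varies.
- round_catch_mid (a point): Midpoint between the two upright round steel posts (12 mm diameter) of one catch when latched; 128 mm above the bench, 14 mm below the post tops; axes as the pen's. Posts stand at y = +17 and -17 mm (outer faces +23 and -23 mm). The +y (left) post is fixed; the -y post, with a low hook that bars a lug on the gate, slides 16 mm towards it: pinched, the outer faces are at +23 and -7 mm.
- round_slide (a joint): Travel of the round catch's sliding post towards the fixed one, m: 0 to 0.002 latched, 0.016 fully pinched, clear of the gate from 0.009. About 4 N of friction; it stays where it is left. The fixed post does not give: a gripper centred on the start midpoint may be stopped early; one that closes about a point y = +8 to +12 mm from it (opening over 70 mm) pinches fully.
- flat_catch_mid (a point): The same point of the other catch, whose two upright posts are flat-sided steel blocks, 22 mm (x) by 12 mm (y); positions, heights and motion as for the round catch (the -y post slides 16 mm to the fixed +y post).
- flat_slide (a joint): Travel of the flat catch's sliding post, m; all as for round_slide.
- gate (a joint): Gate angle, rad: 0 shut, grows as it swings out towards the robot (clockwise from above, about the upright hinge at its left end); stop at 1.6. A spring pulls it shut (0.1 N m when shut, 0.3 N m wide open). A stiff detent is crossed between about 0.4 and 1.0 (some 4 N at the handle, in its first half). Let go, the gate falls back to about 1 rad or shut.
- gate_hinge (a point): Point on the upright hinge axis, at the left front corner of the pen, 133 mm above the bench (level with handle_grip).
- handle_grip (a point): Grip point of the handle post, on its axis, 133 mm above the bench: 20 mm below its top; the post is clear all round down to 85 mm above the bench.
- handle_post: Upright black round post, 18 mm diameter, carried by the gate near its free end, 45 mm in front of it when shut and 171 mm from the hinge axis; a round sleeve that spins freely on its own upright pin, so the fingers need not turn with the gate. Origin at the grip point.
- mount_a: Black round specimen mount with a ring-shaped metal face, 30 mm diameter, 15 mm high, standing in the pen; origin at the centre of its underside.
- mount_b: Black round specimen mount with a bar-shaped metal face, 30 mm diameter, 17 mm high, standing in the pen; origin at the centre of its underside.
- loupe: Bystander: small black stand loupe, 38 mm diameter, 32 mm high; origin at the centre of its underside.
- flat_anvil: Bystander: grey anvil with a square plate on top, 68 x 68 x 44 mm; origin at the centre of its underside.
- ref_disc: Bystander: plain steel disc, 42 mm diameter, 13 mm high; origin at the centre of its underside.

How it is judged:
By the outcome, as a careful person would: the job done as asked, in the order asked, and still so for the second after the job is handed in, while the arm keeps its last pose, push and grip.
It also fails if it takes over 48 s, if anything falls off the work surface, if the arm or the gripper's body presses on something with over 40 N, if the wrist force passes 120 N, or if a joint passes its speed limit or range.

## Robot

A 6-joint arm with a two-finger parallel gripper is mounted at the origin on a cart in front of the work surface, level with it; the furniture and walls round the work are solid. World frame = base frame: x ahead of the robot, y to its left, z up, the work surface at z = 0. Lengths are in m, angles in rad, forces in N, time in s.
With the tool pointing down it reaches from about 0.225 to 0.875 m from the base axis. Payload 3.4 kg.
Tool frame: the origin (TCP) lies at the very end of the fingers, on their centre line; the grasp point (between the pads) lies 19 mm behind it; z points along the fingers, y is the direction in which the jaws open and shut (so a half turn about z gives the same grasp; the last joint's range is limited). The gripper opens to 85 mm and grips with 20 to 120 N. Pads are 22 mm wide; open, the fingers measure 114 mm over their backs; the gripper's body (76 mm by 85 mm) begins 54 mm behind the grasp point. The pads swing forward as they close: fully open they stand 13 mm farther back than shut.
Start: joints at [-1.326, 0.276, 1.505, -0, 1.361, -0.121], TCP at [0.206, -0.537, 0.231] pointing down, gripper open.
Joint ranges: [-2.89, 2.89], [-0.75, 2.08], [0.22, 2.7], [-1.18, 4.32], [0.11, 2.71], [-2.7, 2.7]. Speed limits (rad/s): [2.57, 2.57, 3.14, 3.14, 3.14, 3.14].

## Interface

Orientations are given as a unit quaternion [w, x, y, z].
In Python, from rig import manip gives the robot as it stands. The module is installed in compiled form; this text tells all that it offers.
- The arm moves only by the tool carry_out, never from a script. Its argument "moves" is one flat list of numbers, 5 for each row, row after row: the opening in per cent of the stroke, from 0 (shut) to 100 (fully open), then the shift along the world's x, y, z in cm, then the turn about the world's z in rad. A call has exactly 10 rows; each row shifts and turns the commanded pose from where the row before left it; what a row does not reach is not made up. A row lasts 1/10 s, in which the tool goes at most 50 mm and 8.59 degrees, less where a joint would pass 70% of its speed; a pose out of reach is approached as far as the arm can. A call is refused whole if a number of a shift passes 5 or a number of a turn 0.15, either way. A call with a gripper value outside its range is refused whole. The fingers move at their own pace and stop on an object; "squeeze" is the grip in N (left out, the last holds). Time passes only in rows, so rows that do not move let the fingers close, or fill a call up. It gives the time, the measured TCP pose, the force and the opening at its end, in the units of the state.
- manip.get_state(): the state, without advancing time (a new reading comes with each control period).
- manip.get_image(name): name is "scene" or "top" or "wrist"; returns the picture (400x640x3 uint8, red, green, blue); there is no depth.
- manip.camera_info(name): a dict with "fov_y" (degrees; the focal length in pixels is half the picture's height over the tangent of half this angle, whatever the lens; pixels are square), "cx", "cy" (the principal point, pixels), "rvec" (rotation vector, rad) and "tvec" (3), from world to camera coordinates, as OpenCV has them; the wrist camera has in their place "hand_eye" (4x4, takes a point from camera to tool coordinates, whose origin is the TCP and whose axes are the flange's). Camera axes: x right, y down, z forward; pixel columns grow to the right and rows downward; lengths in m; the calibration is good to about 2 mm. A picture is of the moment at which its call begins: read the wrist's pose just before it. camera_info takes no time and is no camera call.
- manip.sign_off(): hands the job in, once; it reports no verdict.
The state is a dict: "clock": time; "qpos": joint angles; "qd": joint speeds; "effort": joint torques, N m; "position": TCP position; "ee_rot": TCP orientation; "contact_force": force on the tool from outside, world axes, zero at the start; "moment": the same for the moment, N m; "width": finger opening in m.
Only numpy, scipy, OpenCV 4.12 (cv2) and the standard library are available. Lean on these libraries where they do the work, as an engineer would, in place of code of your own. Each camera call takes 0.05 s, during which the arm holds its last target. There are 200 camera calls.

## Working session

There is one attempt and no reset: what is moved stays moved. The work goes in short steps, Python scripts to look and compute and a tool call to move; the robot and the scene stay as the last step left them, time stands still between calls to the robot, and variables do not carry over. Pictures are saved under pics/ and viewed, about 8 in all and at most 12, crops included, and the job is handed in when it is done.

Besides the shell and the picture viewer there is one more tool, called after "Emit:" in YAML: its name, and indented under it one key for each argument. carry_out: Moves the arm, as the interface text tells. Its arguments: {"type":"object","properties":{"moves":{"type":"array","items":{"type":"number"}},"squeeze":{"type":"number"}},"required":["moves"]}

```bash
mkdir -p pics; ls
cat > h.py <<'E'
import numpy as np, cv2
from rig import manip
def snap(n,f):
    im=manip.get_image(n); cv2.imwrite('pics/'+f,cv2.cvtColor(im,cv2.COLOR_RGB2BGR)); return im
def cam(n):
    c=manip.camera_info(n); f=200/np.tan(np.radians(c['fov_y'])/2)
    K=np.array([[f,0,c['cx']],[0,f,c['cy']],[0,0,1]])
    if 'rvec' in c:
        R=cv2.Rodrigues(np.array(c['rvec'],float))[0]; t=np.array(c['tvec'],float).ravel()
    else:
        s=manip.get_state(); w,x,y,z=s['ee_rot']
        from scipy.spatial.transform import Rotation as Ro
        T=np.eye(4);T[:3,:3]=Ro.from_quat([x,y,z,w]).as_matrix();T[:3,3]=s['position']
        M=np.linalg.inv(T@np.array(c['hand_eye']));R=M[:3,:3];t=M[:3,3]
    return K,R,t
def ray(C,u,v):
    K,R,t=C; d=R.T@np.linalg.inv(K)@[u,v,1]; return -R.T@t,d
def onz(C,u,v,z):
    o,d=ray(C,u,v); return o+d*(z-o[2])/d[2]
def proj(C,p):
    K,R,t=C; q=K@(R@np.array(p)+t); return q[:2]/q[2]
E
python3 - <<'E'
from h import *
print(manip.get_state())
for n in ['top','scene','wrist']: print(n,manip.camera_info(n))
a=snap('top','t0.png');b=snap('scene','s0.png')
E
```

```text
pics
{'clock': 0.0, 'qpos': array([-1.32600028e+00,  2.76600958e-01,  1.50614996e+00, -2.81597218e-06,
        1.36069556e+00, -1.21021851e-01]), 'qd': array([ 1.65464746e-03, -9.78880271e-04,  2.20746123e-03,  1.39011810e-04,
       -5.57754892e-05, -4.11977400e-04]), 'effort': array([-3.06689772e-04, -4.16777158e+01, -2.45808131e+01, -1.02371271e-04,
        1.09027867e-02,  5.82860949e-06]), 'position': array([ 0.2055367 , -0.5364368 ,  0.23042961]), 'ee_rot': array([-9.25054454e-04,  9.83318267e-01,  1.81890975e-01, -5.87015281e-05]), 'contact_force': array([-0.09632012,  0.58953094,  0.25058802]), 'moment': array([0.05129282, 0.00950303, 0.02245467]), 'width': 0.08494016916041525}
top {'fov_y': 42.819858789073855, 'cx': 319.84043869599003, 'cy': 198.64429300064415, 'rvec': array([ 2.11246197, -2.09249825,  0.23188481]), 'tvec': array([0.072127  , 0.57706117, 1.22580326])}
scene {'fov_y': 54.87479488681076, 'cx': 324.4265491245216, 'cy': 201.62776972652713, 'rvec': array([ 0.76672487, -2.42328853,  1.28251255]), 'tvec': array([0.51541669, 0.23731912, 0.67162353])}
wrist {'fov_y': 62.240685078024704, 'cx': 311.89202913833066, 'cy': 194.85170357412943, 'hand_eye': array([[-1.05072000e-04, -9.51104652e-01, -3.08868791e-01,
         7.93905958e-02],
       [ 9.99999810e-01, -2.87450618e-04,  5.44968108e-04,
        -8.82978088e-05],
       [-6.07106227e-04, -3.08868675e-01,  9.51104502e-01,
        -1.43419837e-01],
       [ 0.00000000e+00,  0.00000000e+00,  0.00000000e+00,
         1.00000000e+00]])}
```

View pics/t0.png

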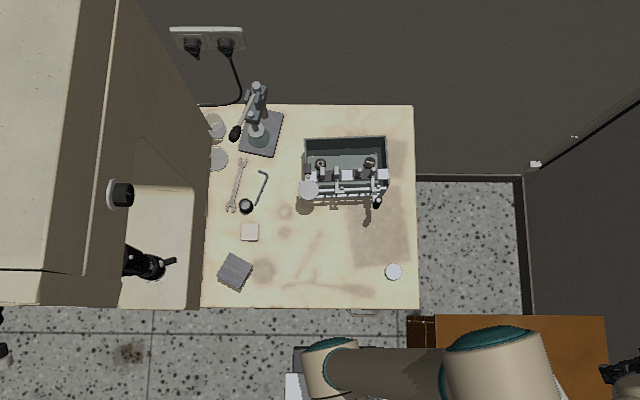

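View pics/s0.png

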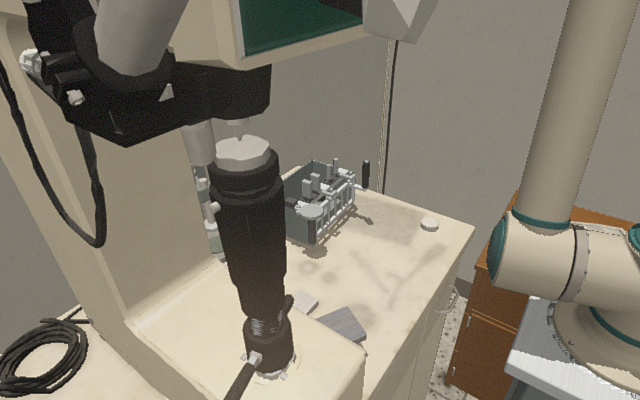

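Run:
```python
from h import *
C=cam('top')
for uv in [(303,138),(386,137)]: print('back top corners',onz(C,*uv,.094))
print('handle',onz(C,377,203,.153))
for uv in [(205,105),(415,105),(418,308),(200,306)]: print('table',onz(C,*uv,0))
im=cv2.imread('pics/t0.png')[120:240,280:420]
cv2.imwrite('pics/t0c.png',cv2.resize(im,None,fx=5.5,fy=5,interpolation=cv2.INTER_CUBIC) if 0 else cv2.resize(im,None,fx=5,fy=5,interpolation=cv2.INTER_CUBIC))
```

```text
back top corners [0.72714021 0.12177073 0.094     ]
back top corners [ 0.73172644 -0.08894892  0.094     ]
handle [ 0.54710266 -0.05698731  0.153     ]
table [0.85448468 0.39920421 0.        ]
table [ 0.85969335 -0.18349065  0.        ]
table [ 0.30899431 -0.1737716   0.        ]
table [0.30860984 0.37947493 0.        ]
```

View pics/t0c.png

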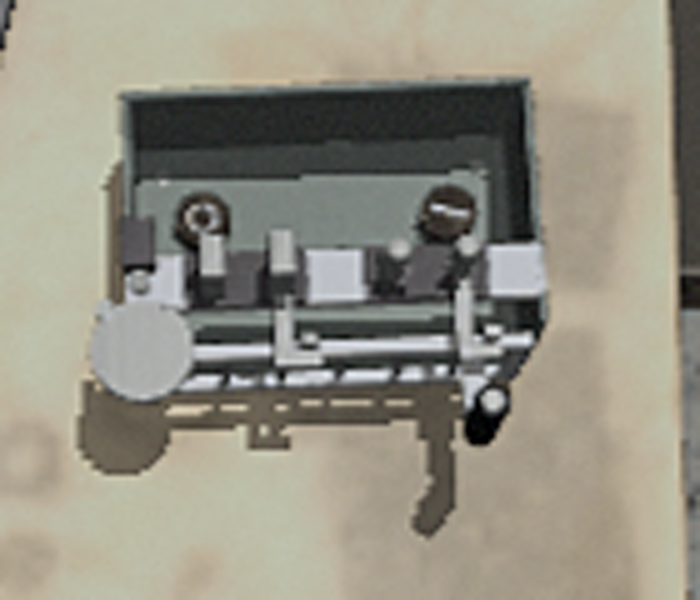

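Emit:
carry_out:
  moves: [85,2,2.7,0.5,-0.018,85,2,2.7,0.5,-0.018,85,2,2.7,0.5,-0.018,85,2,2.7,0.5,-0.018,85,2,2.7,0.5,-0.018,85,2,2.7,0.5,-0.018,85,2,2.7,0.5,-0.018,85,2,2.7,0.5,-0.018,85,2,2.7,0.5,-0.018,85,2,2.7,0.5,-0.018]
  squeeze: 25

```text
clock: 1.1
position: [0.4061, -0.2656, 0.2812]
ee_rot: [-0.0, 0.996, 0.092, -0.0]
contact_force: [-0.6, -0.7, -0.0]
width: 0.0725
```

Emit:
carry_out:
  moves: [85,2,2.7,0,-0.018,85,2,2.7,0,-0.018,85,2,2.7,0,-0.018,85,2,2.7,0,-0.018,85,2,2.7,0,-0.018,85,2,2.7,0,-0.018,85,2,2.7,0,-0.018,85,2,2.7,0,-0.018,85,2,2.7,0,-0.018,85,0,0,0,0]

```text
clock: 2.1
position: [0.5875, -0.0207, 0.2803]
ee_rot: [-0.001, 1.0, 0.014, -0.0]
contact_force: [-0.7, -0.8, -0.5]
width: 0.0724
```

Run:
```python
from h import *
s=manip.get_state();print(s['clock'],s['position'],s['ee_rot'],s['width'],s['contact_force'])
C=cam('wrist');np.savez('w1.npz',K=C[0],R=C[1],t=C[2])
snap('wrist','w1.png')
```

```text
2.1 [ 0.5874883  -0.02067366  0.28025392] [-1.07996046e-03  9.99904460e-01  1.37805901e-02 -1.42415229e-05] 0.07243736140230603 [-0.65256501 -0.78993672 -0.50110216]
```

View pics/w1.png

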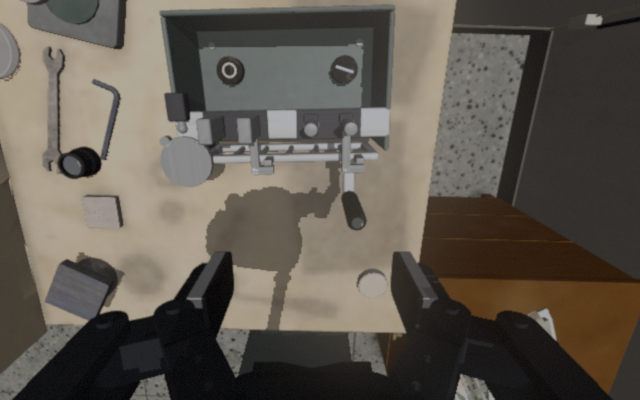

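Run:
```python
from h import *
C=cam('wrist');T=cam('top')
im=cv2.imread('pics/w1.png')[90:240,150:400]
cv2.imwrite('pics/w1c.png',cv2.resize(im,None,fx=3.2,fy=3.2,interpolation=cv2.INTER_CUBIC))
for n,w,t,z in [('rL',(311,130),(360,169),.142),('rR',(350,129),(373.6,168.6),.142),('fL',(206,126),(322,167.6),.142),('fR',(245,126),(336.5,167.5),.142),('handle',(357,223),(379,200),.153),('bl',(163,11),(304,138.5),.094),('br',(394,8),(386,136),.094),('disc',(187,162),(308.5,190),.13),('disc',(187,162),(308.5,190),.1)]:
    print(n,onz(C,*w,z).round(4),onz(T,*t,z).round(4))
```

```text
rL [ 0.6312 -0.0205  0.142 ] [ 0.6328 -0.0186  0.142 ]
rR [ 0.6329 -0.0532  0.142 ] [ 0.6341 -0.0513  0.142 ]
fL [0.6322 0.0675 0.142 ] [0.6355 0.0728 0.142 ]
fR [0.633  0.0348 0.142 ] [0.6361 0.0379 0.142 ]
handle [ 0.5524 -0.0632  0.153 ] [ 0.5544 -0.0618  0.153 ]
bl [0.726  0.1133 0.094 ] [0.7258 0.1192 0.094 ]
br [ 0.7339 -0.0911  0.094 ] [ 0.7344 -0.089   0.094 ]
disc [0.5982 0.0907 0.13  ] [0.5826 0.1049 0.13  ]
disc [0.5913 0.102  0.1   ] [0.5899 0.1057 0.1   ]
```

View pics/w1c.png

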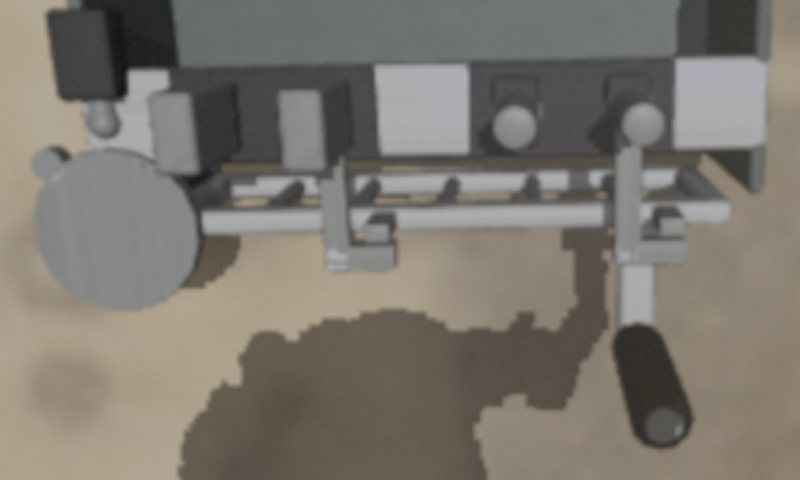

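Emit:
carry_out:
  moves: [85,1,-0.1,-2,0,85,1,-0.1,-2,0,85,1,-0.1,-2,0,85,1,-0.1,-2,0,85,0.5,-0.1,-2,0,85,0,-0.1,-1,0,85,0,0,0,0,85,0,0,0,0,85,0,0,0,0,85,0,0,0,0]

```text
clock: 3.15
position: [0.6311, -0.0301, 0.1727]
ee_rot: [0.0, 1.0, 0.012, 0.001]
contact_force: [0.2, -0.3, 1.1]
width: 0.0725
```

Run:
```python
from h import *
s=manip.get_state();print(s['clock'],s['position'],s['ee_rot'],s['width'],s['contact_force'])
C=cam('wrist')
snap('wrist','w2.png')
print([proj(C,s['position']+np.array(d)).round() for d in [(0,0,0),(0,0,-.03),(0,.036,0),(0,-.036,0)]])
np.save('C2.npy',np.array([C[0],C[1],np.tile(C[2],(3,1))]))
```

```text
3.15 [ 0.63107518 -0.03010325  0.17268156] [2.54544017e-04 9.99928503e-01 1.19042322e-02 1.10155340e-03] 0.07248990899597905 [ 0.16160985 -0.2665567   1.13736231]
[array([312., 259.]), array([312., 233.]), array([238., 258.]), array([386., 261.])]
```

View pics/w2.png

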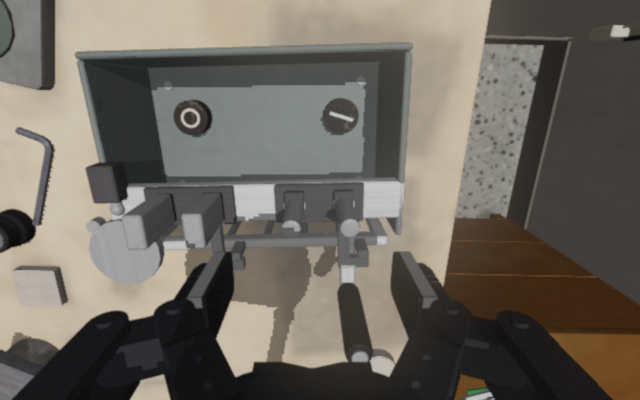

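Run:
```python
from h import *
C=cam('wrist')
for n,w,z in [('rL',(292,227),.142),('rR',(350,228),.142),('fL',(139,232),.142),('fR',(195,228),.142),('handle',(360,356),.153),('bl',(78,55),.094),('br',(412,45),.094),('blk',(103,183),.1),('blk',(103,183),.13)]: print(n,onz(C,*w,z).round(4))
```

```text
rL [ 0.6344 -0.0186  0.142 ]
rR [ 0.6346 -0.0517  0.142 ]
fL [0.6293 0.0689 0.142 ]
fR [0.6325 0.0367 0.142 ]
handle [ 0.5543 -0.0613  0.153 ]
bl [0.7261 0.1171 0.094 ]
br [ 0.7367 -0.0891  0.094 ]
blk [0.6455 0.1117 0.1   ]
blk [0.6545 0.0923 0.13  ]
```

Emit:
carry_out:
  moves: [85,0.2,0.4,-1,0,85,0,0,-1.5,0,85,0,0,-1.5,0,85,0,0,-1.3,0,85,0,0,-1,0,85,0,0,0,0,85,0,0,0,0,37,0,0,0,0,37,0,0,0,0,37,0,0,0,0]
  squeeze: 30

```text
clock: 4.2
position: [0.6338, -0.0274, 0.1098]
ee_rot: [0.001, 1.0, 0.012, 0.002]
contact_force: [-0.1, -4.3, 3.1]
width: 0.0317
```

Emit:
carry_out:
  moves: [37,0,0,0,0,37,0,0,0,0,37,0,0,0,0,36,0,0,0,0,36,0,0,0,0,36,0,0,0,0,36,0,0,0,0,36,0,0,0,0,36,0,0,0,0,36,0,0,0,0]

```text
clock: 5.2
position: [0.6332, -0.0263, 0.1086]
ee_rot: [0.0, 1.0, 0.012, 0.001]
contact_force: [2.6, -4.9, 3.3]
width: 0.0309
```

Emit:
carry_out:
  moves: [32,0,0,0,0,32,0,0,0,0,28,0,0,0,0,28,0,0,0,0,28,0,0,0,0,28,0,0,0,0,28,0,0,0,0,28,0,0,0,0,28,0,0,0,0,28,0,0,0,0]

```text
clock: 6.2
position: [0.6333, -0.0266, 0.1089]
ee_rot: [0.001, 1.0, 0.012, 0.001]
contact_force: [1.8, -4.9, 4.5]
width: 0.0285
```

Emit:
carry_out:
  moves: [85,0,0,0,0,85,0,0,0,0,85,0,0,0,0,85,0,0,1,0,85,0,0,2,0,85,0,0,3,0,85,0,3,0.6,0,85,-0.1,3,0,0,85,0,2.9,0,0,85,0,0,0,0]

```text
clock: 7.2
position: [0.6313, 0.0669, 0.1751]
ee_rot: [-0.001, 1.0, 0.014, 0.0]
contact_force: [-0.2, 0.1, 0.1]
width: 0.0726
```

Run:
```python
from h import *
s=manip.get_state();print(s['clock'],s['position'],s['ee_rot'],s['width'],s['contact_force'])
C=cam('wrist');snap('wrist','w3.png')
for n,p in [('fL',(.6325,.0705,.142)),('fR',(.632,.0365,.142)),('rLtop',(.633,-.018,.142)),('rRpinched',(.633,-.036,.142))]: print(n,proj(C,p).round(1))
```

```text
7.2 [0.63128244 0.06688555 0.17509994] [-1.27416893e-03  9.99906919e-01  1.35833167e-02  1.55882732e-04] 0.07263264724495905 [-0.17144831  0.08918909  0.07791753]
fL [306.  228.9]
fR [364.5 231.2]
rLtop [458.3 232. ]
rRpinched [489.2 232.8]
```

View pics/w3.png

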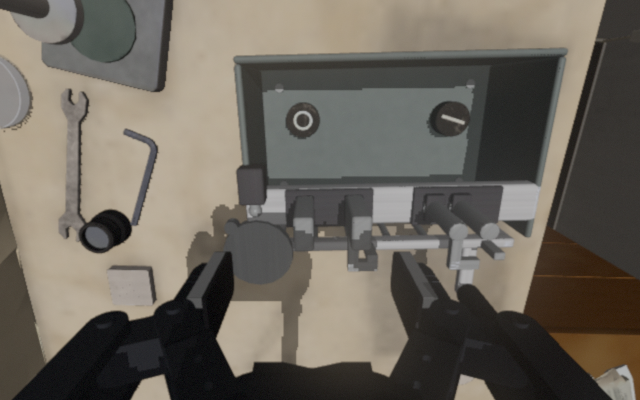

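Run:
```python
from h import *
s=manip.get_state();print(s['clock'],s['position'])
C=cam('wrist');B=np.load('C2.npy')
P=lambda C:C[0]@np.c_[C[1],C[2]]
b=(B[0],B[1],B[2][0])
for q,r in [((103,183),(251,185)),((117,210),(254,211)),((126,248),(259,252)),((292,227),(456,230))]:
    X=cv2.triangulatePoints(P(b),P(C),np.float64(q),np.float64(r)).ravel();print(X[:3]/X[3])
print(onz(C,304,234,.142),onz(C,358,234,.142))
im=cv2.imread('pics/w3.png')[150:290,210:390]
cv2.imwrite('pics/w3c.png',cv2.resize(im,None,fx=4.2,fy=4.2,interpolation=cv2.INTER_CUBIC))
```

```text
7.25 [0.63141779 0.06487232 0.17489241]
[0.64874555 0.10527835 0.11005448]
[0.62632815 0.10569979 0.09939537]
[0.59700626 0.10238523 0.1020996 ]
[ 0.63430577 -0.01862397  0.14179336]
[0.62948669 0.06948045 0.142     ] [0.63031634 0.0380705  0.142     ]
```

View pics/w3c.png

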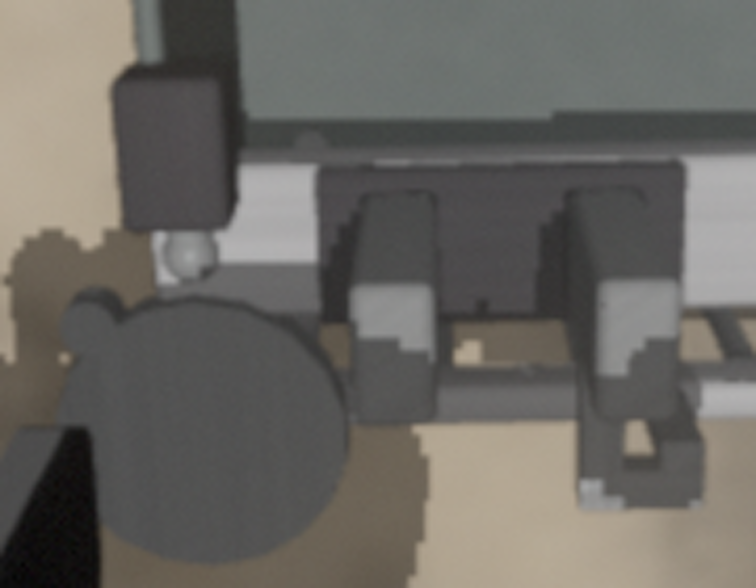

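Emit:
carry_out:
  moves: [85,-0.3,0.1,0,0,85,0,0,-1.2,0,85,0,0,-1.2,0,85,0,0,-1.2,0,85,0,0,-1.2,0,85,0,0,-1,0,85,0,0,0,0,85,0,0,0,0,85,0,0,0,0,85,0,0,0,0]

```text
clock: 8.25
position: [0.6292, 0.064, 0.117]
ee_rot: [0.0, 1.0, 0.012, 0.001]
contact_force: [-0.6, -0.5, -0.6]
width: 0.0724
```

Emit:
carry_out:
  moves: [37,0,0,0,0,37,0,0,0,0,37,0,0,0,0,37,0,0,0,0,37,0,0,0,0,37,0,0,0,0,32,0,0,0,0,32,0,0,0,0,28,0,0,0,0,28,0,0,0,0]

```text
clock: 9.25
position: [0.6292, 0.0633, 0.1169]
ee_rot: [0.001, 1.0, 0.013, 0.001]
contact_force: [0.7, -4.8, 5.2]
width: 0.0292
```

Emit:
carry_out:
  moves: [28,0,0,0,0,28,0,0,0,0,28,0,0,0,0,28,0,0,0,0,28,0,0,0,0,28,0,0,0,0,28,0,0,0,0,28,0,0,0,0,28,0,0,0,0,28,0,0,0,0]

```text
clock: 10.25
position: [0.6292, 0.0633, 0.1168]
ee_rot: [0.001, 1.0, 0.013, 0.001]
contact_force: [1.3, -3.9, 4.7]
width: 0.0289
```

Emit:
carry_out:
  moves: [85,0,0,0,0,85,0,0,0,0,85,0,0,0,0,85,0,0,1,0,85,0,0,2,0,85,0,0,2.5,0,85,-1.7,-3,1,0,85,-2,-3.2,0,0,85,-2,-3.2,0,0,85,-1.8,-3.1,0,0]

```text
clock: 11.25
position: [0.5528, -0.0616, 0.1822]
ee_rot: [-0.0, 1.0, 0.012, 0.0]
contact_force: [0.7, 0.4, -0.7]
width: 0.0721
```

Run:
```python
from h import *
manip.get_image('wrist');manip.get_image('wrist')
s=manip.get_state();print(s['clock'],s['position'],s['ee_rot'],s['width'],s['contact_force'])
C=cam('wrist');im=snap('wrist','w4.png')
print(proj(C,(.5543,-.0618,.153)))
```

```text
11.35 [ 0.55151937 -0.06376177  0.18211706] [ 6.85197762e-04  9.99948965e-01  1.00647577e-02 -5.46862991e-04] 0.0724081214302758 [-0.57455281  0.0111208   0.04592821]
[308.55449668 229.27570984]
```

View pics/w4.png

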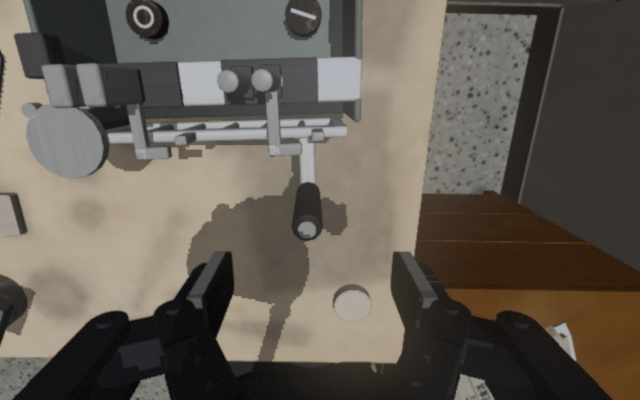

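Emit:
carry_out:
  moves: [85,0.3,0.2,-1,0,85,0,0,-2,0,85,0,0,-2,0,85,0,0,-2,0,85,0,0,0,0,10,0,0,0,0,10,0,0,0,0,10,0,0,0,0,10,0,0,0,0,10,0,0,0,0]
  squeeze: 60

```text
clock: 12.4
position: [0.5575, -0.0604, 0.1126]
ee_rot: [0.002, 1.0, 0.012, 0.001]
contact_force: [-1.1, -5.1, 3.2]
width: 0.0164
```

Emit:
carry_out:
  moves: [10,0,0,0,0,10,0,0,0,0,10,0,0,0,0,10,0,0,0,0,10,0,0,0,0,10,0,0,0,0,10,0,0,0,0,10,0,0,0,0,10,0,0,0,0,10,0,0,0,0]

```text
clock: 13.4
position: [0.5575, -0.0604, 0.1125]
ee_rot: [0.001, 1.0, 0.012, 0.001]
contact_force: [-0.7, -6.2, 5.6]
width: 0.0163
```

Run:
```python
from h import *
H=np.array([.595,.1035]);
for th0 in [0]:
    r=np.array([.554,-.062])-H; print(np.hypot(*r)); r*=.171/np.hypot(*r); p=H+r
    for th in np.arange(.05,1.56,.05):
        c,s=np.cos(th),np.sin(th); q=H+[r[0]*c+r[1]*s,-r[0]*s+r[1]*c]
        print(round(th,2),((q-p)*100).round(2),q.round(4)); p=q
```

```text
0.17050293252610052
0.05 [-0.82  0.23] [ 0.5456 -0.0602]
0.1 [-0.81  0.27] [ 0.5375 -0.0575]
0.15 [-0.8   0.31] [ 0.5295 -0.0545]
0.2 [-0.78  0.35] [ 0.5217 -0.051 ]
0.25 [-0.76  0.39] [ 0.5141 -0.0471]
0.3 [-0.74  0.42] [ 0.5067 -0.0429]
0.35 [-0.72  0.46] [ 0.4995 -0.0383]
0.4 [-0.7  0.5] [ 0.4925 -0.0334]
0.45 [-0.67  0.53] [ 0.4858 -0.0281]
0.5 [-0.64  0.56] [ 0.4793 -0.0224]
0.55 [-0.62  0.59] [ 0.4732 -0.0165]
0.6 [-0.58  0.62] [ 0.4673 -0.0103]
0.65 [-0.55  0.65] [ 0.4618 -0.0038]
0.7 [-0.52  0.68] [0.4566 0.003 ]
0.75 [-0.48  0.7 ] [0.4518 0.0101]
0.8 [-0.45  0.73] [0.4473 0.0174]
0.85 [-0.41  0.75] [0.4432 0.0248]
0.9 [-0.37  0.77] [0.4394 0.0325]
0.95 [-0.34  0.79] [0.4361 0.0404]
1.0 [-0.3  0.8] [0.4331 0.0484]
1.05 [-0.26  0.82] [0.4306 0.0566]
1.1 [-0.21  0.83] [0.4284 0.0649]
1.15 [-0.17  0.84] [0.4267 0.0732]
1.2 [-0.13  0.84] [0.4254 0.0817]
1.25 [-0.09  0.85] [0.4245 0.0902]
1.3 [-0.05  0.85] [0.4241 0.0987]
1.35 [-0.    0.85] [0.424  0.1073]
1.4 [0.04 0.85] [0.4244 0.1158]
1.45 [0.08 0.85] [0.4253 0.1243]
1.5 [0.13 0.85] [0.4265 0.1328]
1.55 [0.17 0.84] [0.4282 0.1412]
```

Emit:
carry_out:
  moves: [10,-0.82,0.1,0,0,10,-0.81,0.27,0,0,10,-0.8,0.31,0,0,10,-0.78,0.35,0,0,10,-0.76,0.39,0,0,10,0,0,0,0,10,0,0,0,0,10,0,0,0,0,10,0,0,0,0,10,0,0,0,0]

```text
clock: 14.4
position: [0.5168, -0.0456, 0.1125]
ee_rot: [0.001, 1.0, 0.012, 0.0]
contact_force: [-2.2, -5.0, 7.0]
width: 0.0165
```

Emit:
carry_out:
  moves: [10,-0.74,0.36,0,0,10,-0.72,0.42,0,0,10,-0.7,0.48,0,0,10,-0.67,0.53,0,0,10,-0.64,0.56,0,0,10,-0.62,0.59,0,0,10,-0.58,0.62,0,0,10,-0.55,0.65,0,0,10,-0.52,0.68,0,0,10,0,0,0,0]

```text
clock: 15.4
position: [0.4574, 0.0048, 0.1123]
ee_rot: [-0.0, 1.0, 0.012, -0.001]
contact_force: [-4.3, -3.0, 10.8]
width: 0.0168
```

Emit:
carry_out:
  moves: [10,-0.48,0.7,0.05,0,10,-0.45,0.73,0.05,0,10,-0.41,0.75,0,0,10,-0.37,0.77,0,0,10,-0.34,0.79,0,0,10,-0.3,0.8,0,0,10,-0.26,0.82,0,0,10,-0.21,0.83,0,0,10,-0.17,0.84,0,0,10,0,0,0,0]

```text
clock: 16.4
position: [0.4269, 0.0757, 0.1124]
ee_rot: [-0.0, 1.0, 0.012, -0.002]
contact_force: [-6.3, -2.3, 9.2]
width: 0.0166
```

Emit:
carry_out:
  moves: [10,-0.18,0.84,0,0,10,-0.14,0.85,0,0,10,-0.1,0.85,0,0,10,0,0.85,0,0,10,0.04,0.85,0,0,10,0.08,0.85,0,0,10,0.12,0.8,0,0,10,0,0,0,0,10,0,0,0,0,10,0,0,0,0]

```text
clock: 17.4
position: [0.4265, 0.1342, 0.1124]
ee_rot: [-0.001, 1.0, 0.012, -0.001]
contact_force: [-3.9, -0.4, 6.4]
width: 0.017
```

Run:
```python
from h import *
s=manip.get_state();print(s['clock'],s['position'],s['width'],s['contact_force'])
im=snap('top','t5.png'); b=cv2.imread('pics/t5.png')
c=cv2.resize(b[100:320,190:430],None,fx=2.2,fy=2.2,interpolation=cv2.INTER_CUBIC)
snap('wrist','w5.png');w=cv2.imread('pics/w5.png')
w=cv2.resize(w,(528,330))
o=np.zeros((484+0,528,3),np.uint8);o[:]=c
cv2.imwrite('pics/t5c.png',o);cv2.imwrite('pics/w5s.png',w)
```

```text
17.4 [0.42646932 0.13421785 0.11244375] 0.016983492420403378 [-3.88417881 -0.38744929  6.37172274]
```

View pics/t5c.png

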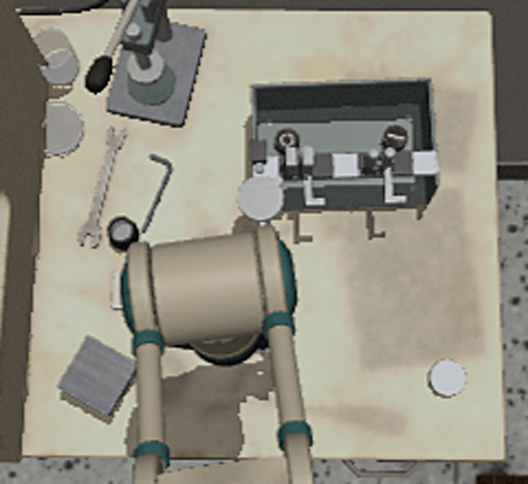

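View pics/w5.png

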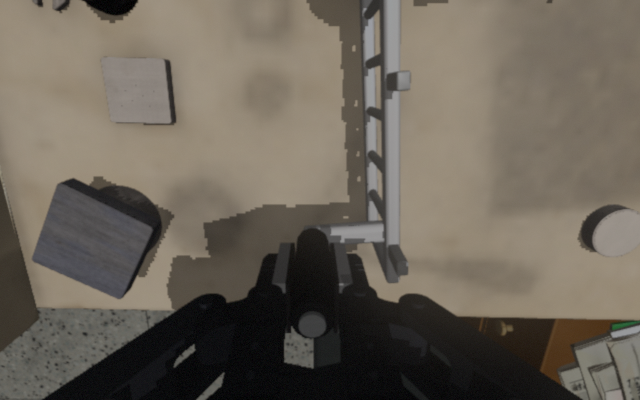

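Emit:
carry_out:
  moves: [10,0,0,0,0,10,0,0,0,0,10,0,0,0,0,10,0,0,0,0,10,0,0,0,0,10,0,0,0,0,10,0,0,0,0,10,0,0,0,0,10,0,0,0,0,10,0,0,0,0]

```text
clock: 18.5
position: [0.4264, 0.1341, 0.1124]
ee_rot: [-0.001, 1.0, 0.012, -0.001]
contact_force: [-3.7, -1.3, 6.0]
width: 0.0167
```

```bash
python3 -c "
from h import *
s=manip.get_state();print(s['clock'],s['position'],s['width'],s['contact_force']);print(manip.sign_off())"
```

```text
18.5 [0.42640921 0.13412221 0.11243526] 0.016721880910071724 [-3.72109222 -1.28879072  6.00010256]
the job is handed in; nothing more can be done
None
```

I pinched the round catch, then the flat catch, then took the gate by its black post and pulled it past the detent. It is now held wide open at an estimated 1.5 to 1.57 rad. The job was handed in at 18.5 s with the gripper still closed on the post.

- **Catches:** a wrist picture after both pinches showed each pair of posts together. The posts were not looked at up close again after that.
- **Gate:** the last wrist picture shows it about square to the pen front, with the post between the pads. The arm held its pose over the final second, with about 7 N on the tool.
- **Mounts and things lying around:** in the last top and wrist pictures, both mounts were still in the pen. The loupe, anvil and disc looked where they were before.
- **Readings that disagreed:**
  - The finger opening read about 1 to 1.5 mm under the known sizes: 28.5 to 28.9 mm for 30 mm on the catches, and 16.7 mm for the 18 mm post. I took that as sensor or pad bias.
  - The first wrist view and the top view differed by 2 to 6 mm. I took the positions from closer wrist looks.
  - An upward force on the tool peaked near 11 N while pulling and stood at 6 N at the end. I did not find its cause; it is well below the limits.

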